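Hold the hardness tester on the mould still to be checked

TASK

One of the two clamped flask halves has the plaster dental cast standing in front of it, on the robot's side: that one is still to be checked, the one with the small brown bottle in front of it is done. Take the spring-loaded hardness tester out of its holder and press its tip gently on the ring-marked spot of the flask half to be checked, square to its sloping face, so that the plunger is about half in and never driven fully in. Finish while holding it there, steady in the gripper; do not touch the other flask half with the tester, and leave the tables' tilt, the cast and the bottle as they are.

Things in the scene. Friction and masses are not known exactly. Their poses are not given: they have to be found in the camera images.
- tester: hardness tester, 0.1 to 0.16 kg, upright: steel barrel 18 mm across (z = 0 to 50 mm), flange 30 mm across (50 to 56), square black grip 24 x 24 mm (56 to 106) to be pinched from above across two facing flats, 3 mm button on top. Origin: centre of the barrel's lower end; z up along the tool, x and y square to the flats. Hangs upright in the holder by its flange, at any turn
- tester_tip (a point): the rounded tip (7 mm across) of the thin plunger that sticks out of the barrel's lower end, 18 mm below the tester's origin when out, on the tool's axis
- plunger (a joint): how far the spring plunger is pushed into the barrel: 0 fully out, 0.012 m fully in; the spring gives 0.7 N per mm, so half in is 6 mm and about 4 N
- holder: fixed holder between the tables: round foot 76 mm across with an upright aluminium tube, 34 mm outside, 25 mm inside, rim 85 mm above the worktop. Origin at the centre of its underside. The tester's flange rests on the rim, its origin 35 mm above the worktop; raise it at least 70 mm to come clear
- table_a: tilting table on the left (+y): plate on a fixed steel foot, a grey flask half (block 122 x 146 x 34 mm) clipped on it. Locked by stiff friction at a slope of 0.05 to 0.4 rad about its own y, face leaning towards the robot. Origin on the tilt axis, 45 mm above the worktop; z square to the sloping face (52 mm out along z), x to the raised far edge, y along the block's long side
- spot_a (a point): marked spot on the left (+y) flask half: centre of a round light stone plug inside a thin brass ring (inner diameter 20 mm, 2 mm proud, only a mark, no obstacle) on the sloping top face, 15 mm towards the robot (table's -x) and 25 mm to the left (its +y) of the face's middle. z points square out of the face
- table_b: tilting table on the right (-y): plate on a fixed steel foot, a grey flask half (block 122 x 146 x 34 mm) clipped on it. Locked by stiff friction at a slope of 0.05 to 0.4 rad about its own y, face leaning towards the robot. Origin on the tilt axis, 45 mm above the worktop; z square to the sloping face (52 mm out along z), x to the raised far edge, y along the block's long side
- spot_b (a point): marked spot on the right (-y) flask half: centre of a round light stone plug inside a thin brass ring (inner diameter 20 mm, 2 mm proud, only a mark, no obstacle) on the sloping top face, 15 mm towards the robot (table's -x) and 25 mm to the left (its +y) of the face's middle. z points square out of the face
- cast: cream-white plaster dental cast (a horseshoe of teeth on a base), 68 x 66 x 29 mm, standing loose on the worktop in front (robot side) of one table, about 0.13 m from that table's middle. Origin at the centre of its underside
- bottle: small brown bottle with black cap, 40 mm across, 62 mm tall, standing loose in front of the other table. Origin at the centre of its underside
There are look-alikes about, which are no part of the job. What is shaped like the holder but yellow is not meant.

How it is judged:
On the way:
1. the tester is drawn up clear of its holder in the gripper (z of tester in the frame of holder above 0.09 m and contact force between the fingers and tester above 1 N), for 0.1 s.
At the end, for the whole second after the job is handed in: The tester, gripped in the fingers and still, rests its tip within 9 mm of the centre of the ringed spot on the flask half that has the cast in front of it, its axis within 0.14 rad of square to the face, the plunger 3 to 9 mm in and more than 1 N on the spot (((horizontal distance between cast and table_a below 0.24 m and distance between tester_tip and spot_a below 0.009 m and angle between the z axis of tester and the z axis of spot_a, either way round below 0.14 rad and contact force between tester and table_a above 1 N) or (horizontal distance between cast and table_b below 0.24 m and distance between tester_tip and spot_b below 0.009 m and angle between the z axis of tester and the z axis of spot_b, either way round below 0.14 rad and contact force between tester and table_b above 1 N)) and value of joint plunger between 0.003 and 0.009 m and contact force between the fingers and tester above 1 N and linear speed of tester below 0.01 m/s); the arm keeps its last pose, push and grip.
It fails at once if the plunger is driven fully in (value of joint plunger above 0.0117 m).
It fails at once if the tester touches the flask half or table that is already checked ((horizontal distance between cast and table_a below 0.24 m and contact force between tester and table_b above 0.3 N) or (horizontal distance between cast and table_b below 0.24 m and contact force between tester and table_a above 0.3 N)).
It fails at once if a table is pushed out of its tilt (distance of any of spot_a, spot_b from where it was at the start of the episode above 0.008 m).
It fails at once if the cast or the bottle is shifted (distance of any of cast, bottle from where it was at the start of the episode above 0.02 m).
It also fails if it takes over 32 s, if anything falls off the work surface, if the arm or the gripper's body presses on something with over 40 N, if the wrist force passes 120 N, or if a joint passes its speed limit or range.

ROBOT

A 6-joint arm with a two-finger parallel gripper is mounted at the origin on a cart in front of the work surface, level with it; the furniture and walls round the work are solid. World frame = base frame: x ahead of the robot, y to its left, z up, the work surface at z = 0. Lengths are in m, angles in rad, forces in N, time in s.
With the tool pointing down it reaches from about 0.275 to 0.825 m from the base axis. Payload 5.2 kg.
Tool frame: the origin (TCP) lies on the centre line of the jaws, within the pads' length; the fingertips stand 19 mm ahead of it and the grasp point (between the pads) is the TCP; z points along the fingers, y is the line along which they close (so a half turn about z gives the same grasp; the last joint's range is limited). The gripper opens to 93 mm and grips with 3 to 60 N. Pads are 15 mm wide; open, the fingers measure 128 mm over their backs; the gripper's body (75 mm by 188 mm) begins 65 mm behind the grasp point.
Start: joints at [-1.467, 0.259, 1.535, -0, 1.348, -0.203], TCP at [0.166, -0.524, 0.238] pointing down, gripper open.
Joint ranges: [-3.14, 3.14], [-0.91, 2.08], [0.19, 2.58], [-1.22, 4.36], [0.22, 2.71], [-3.12, 3.12]. Speed limits (rad/s): [2.57, 2.57, 3.14, 3.14, 3.14, 3.14].

INTERFACE

Orientations are given as a unit quaternion [w, x, y, z].
In Python, from workcell import bot, eyes gives the robot as it stands.
- The arm moves only by the tool step_arm, never from a script. Its arguments are lists of equal length, an entry for each row: "travel": the shift along the tool's x, y, z in m, a list of three; "turn": the turn, a rotation vector about the tool's x, y, z in rad, a list of three. A call has 1 to 8 rows; each row shifts and turns the commanded pose from where the row before left it, along the tool's axes as they then stand; what a row does not reach is not made up. A row lasts 1/8 s, in which the tool goes at most 62.5 mm and 10.7 degrees, less where a joint would pass 70% of its speed; a pose out of reach is approached as far as the arm can. A call with a gripper value outside its range is refused whole. "claw" is the opening, from 0 (shut) to 1 (fully open), set as the call begins (left out, the last holds). The fingers move at their own pace and stop on an object; the grip force is fixed at half the most. Time passes only in rows, so rows that do not move let the fingers close. It gives the time, the measured TCP pose, the force, the opening and the grip force at its end, in the units of the state.
- bot.get_state(): the state, without advancing time (a new reading comes with each control period).
- eyes.camera(name): name is "scene" or "top" or "wrist"; returns a dict with "pixels" (400x640x3 uint8, red, green, blue), "mtx" (3x3 intrinsics, pixels), "R" (3x3) and "t" (3): a world point X has camera coordinates R X + t. Camera axes: x right, y down, z forward; pixel columns grow to the right and rows downward; lengths in m; the calibration is good to about 2 mm. A picture is of the moment at which its call begins. There is no depth.
- bot.job_done(): hands the job in; it is judged then, once.
The state is a dict: "clock": time; "joints": joint angles; "qd": joint speeds; "joint_torque": joint torques, N m; "tool_pos": TCP position; "ee_rot": TCP orientation; "ft_force": force on the tool from outside, world axes, zero at the start; "moment": the same for the moment, N m; "finger_gap": opening from 0.0 (shut) to 1.0 (fully open); "grasp_force": force on a finger pad.
Only numpy, scipy, OpenCV 4.12 (cv2) and the standard library are available. Lean on these libraries where they do the work, as an engineer would, in place of code of your own. Each camera call takes 0.05 s, during which the arm holds its last target. There are 200 camera calls.

## Working session

There is one attempt and no reset: what is moved stays moved. The work goes in short steps, Python scripts to look and compute and a tool call to move; the robot and the scene stay as the last step left them, time stands still between calls to the robot, and variables do not carry over. Pictures are saved under pics/ and viewed, at most 10 in all, crops included, and the job is handed in when it is done.

Besides the shell and the picture viewer there is one more tool, called after "Request:" as name(argument=value, ...), one argument or row to a line, values as JSON. step_arm: Moves the arm, as the interface text tells. Its arguments: {"type":"object","properties":{"travel":{"type":"array","items":{"type":"array","items":{"type":"number"}}},"turn":{"type":"array","items":{"type":"array","items":{"type":"number"}}},"claw":{"type":"number"}},"required":["travel","turn"]}

```bash
mkdir -p pics; python3 - <<'E'
from workcell import bot, eyes
import cv2,pickle
s=bot.get_state(); print(s)
d={}
for n in("scene","top"):
    c=eyes.camera(n); d[n]=c; cv2.imwrite(f"pics/{n}0.png",c["pixels"][:,:,::-1]); print(n,c["mtx"],c["R"],c["t"])
pickle.dump(d,open("c0.pkl","wb"))
E
```

```text
{'clock': 0.0, 'joints': array([-1.46678145e+00,  2.59339410e-01,  1.53602610e+00, -1.67226822e-05,
        1.34799193e+00, -2.02815194e-01]), 'qd': array([ 0.00033756, -0.00082747,  0.00128955,  0.00064617,  0.00019225,
        0.00018409]), 'joint_torque': array([-6.64678100e-05, -4.37307286e+01, -2.84003448e+01,  7.16934353e-02,
        4.11653740e-02, -1.51431345e-04]), 'tool_pos': array([ 0.16607842, -0.52381632,  0.23684247]), 'ee_rot': array([-8.81718305e-04,  9.88254308e-01,  1.52815718e-01,  3.54295024e-05]), 'ft_force': array([-0.37877603, -0.35923712,  0.54152673]), 'moment': array([-0.05878443, -0.05564459,  0.00921854]), 'grasp_force': 0.0, 'finger_gap': 0.9972495500925396}
scene [[515.87407311   0.         315.70191949]
 [  0.         515.87407311 200.69205231]
 [  0.           0.           1.        ]] [[-0.6543008  -0.756211   -0.00594956]
 [-0.30833371  0.27394856 -0.91097888]
 [ 0.69052212 -0.59421975 -0.4124101 ]] [0.30818314 0.22929436 1.03034426]
top [[438.21362848   0.         317.13309253]
 [  0.         438.21362848 201.95596872]
 [  0.           0.           1.        ]] [[-0.00338518 -0.99986023 -0.01637236]
 [-0.99900045  0.00411112 -0.04451075]
 [ 0.04457184  0.01620532 -0.99887474]] [-0.00737335  0.46232381  1.00866593]
```

View pics/scene0.png

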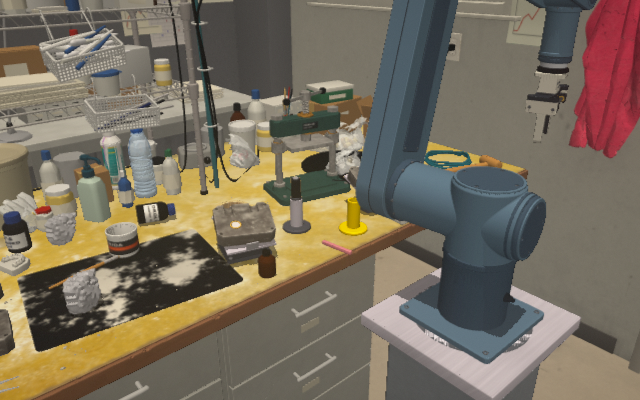

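View pics/top0.png

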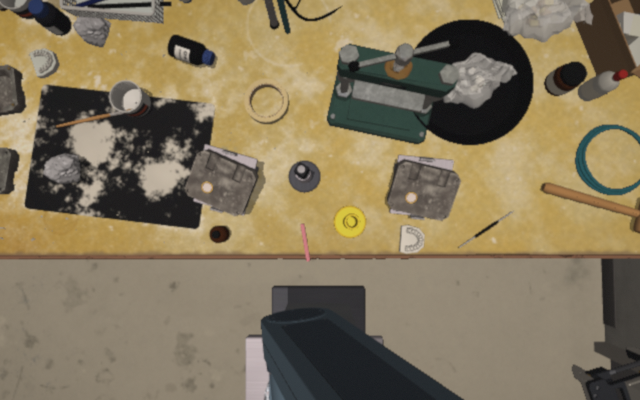

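The top view shows the bottle (220,233) in front of the left table (226,181), and the cast (411,239) in front of the right table (424,188), whose ringed spot is at (411,198). The tester stands in the grey holder at (304,176). The yellow holder-like part at (350,221) is the look-alike. The other flask-like blocks at the far left edge have no cast or bottle in front of them. So the target is table_b, which I'll confirm in enlarged crops.

```bash
python3 - <<'E'
import cv2,pickle,numpy as np
d=pickle.load(open("c0.pkl","rb"))
t=d["top"]["pixels"][:,:,::-1]
a=cv2.resize(t[140:260,375:475],None,fx=5,fy=5,interpolation=cv2.INTER_CUBIC)
b=cv2.resize(t[150:210,275:335],None,fx=5,fy=5,interpolation=cv2.INTER_CUBIC)
im=np.zeros((600,800,3),np.uint8); im[:,:500]=a; im[:300,500:]=b
cv2.imwrite("pics/cr.png",im)
def ray(c,uv,z):
    R,tt,K=c["R"],c["t"],c["mtx"]; o=-R.T@tt; v=R.T@np.linalg.inv(K)@[*uv,1]; return o+v*(z-o[2])/v[2]
c=d["top"]
for n,uv,z in(("holder foot",(304,178),0),("tester",(302,169),.141),("cast",(411,239),.02),("bottle",(220,233),.06),("spotb",(411,198),.09),("tableb",(424,188),.09)): print(n,ray(c,uv,z))
E
```

```text
holder foot [0.51935845 0.02180525 0.        ]
tester [0.52369472 0.01933405 0.141     ]
cast [ 0.37620125 -0.2236017   0.02      ]
bottle [0.39220457 0.20525078 0.06      ]
spotb [ 0.4663676  -0.21097854  0.09      ]
tableb [ 0.4876522  -0.23894661  0.09      ]
```

View pics/cr.png

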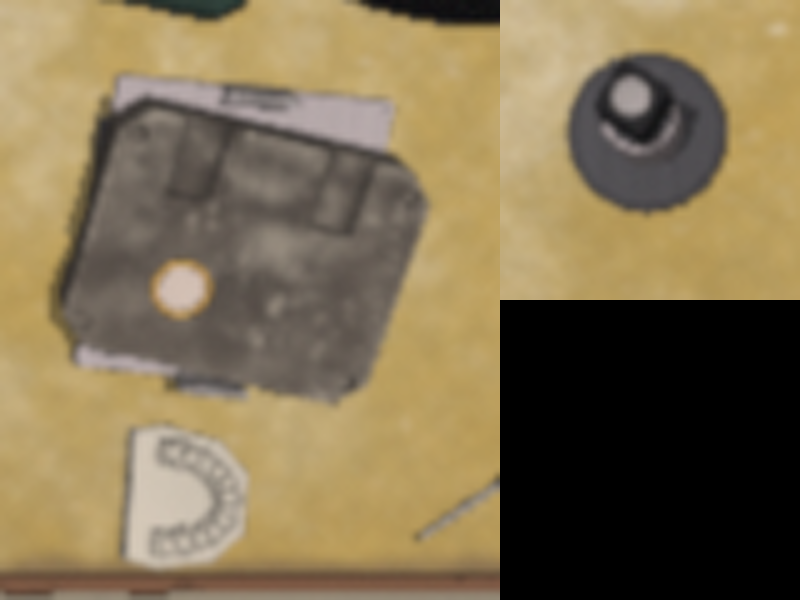

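Confirmed. The cast stands in front of the right table, so the target is table_b with its ring at about (411,197), and the tester is at about (304,175). I'll move to where the wrist camera can see both.

Request:
step_arm(
  travel=[
    [0.04, -0.034, -0.013],
    [0.04, -0.034, -0.013],
    [0.04, -0.034, -0.013],
    [0.04, -0.034, -0.013],
    [0.04, -0.034, -0.013],
    [0.04, -0.034, -0.013],
    [0.04, -0.034, -0.013],
    [0.04, -0.034, -0.013],
  ],
  turn=[
    [0, 0, 0],
    [0, 0, 0],
    [0, 0, 0],
    [0, 0, 0],
    [0, 0, 0],
    [0, 0, 0],
    [0, 0, 0],
    [0, 0, 0],
  ],
)

```text
clock: 1.1
tool_pos: [0.3895, -0.1667, 0.3419]
ee_rot: [-0.0, 0.988, 0.153, -0.0]
ft_force: [0.4, 0.5, 0.0]
finger_gap: 0.998
grasp_force: 0.0
```

```bash
python3 - <<'E'
from workcell import bot, eyes
import cv2,pickle
s=bot.get_state(); print(s["clock"],s["tool_pos"],s["ee_rot"])
d={}
for n in("wrist","scene"):
    c=eyes.camera(n); d[n]=c; cv2.imwrite(f"pics/{n}1.png",c["pixels"][:,:,::-1]); print(n,c["mtx"],c["R"],c["t"])
pickle.dump(d,open("c1.pkl","wb"))
E
```

```text
1.1 [ 0.38952185 -0.16672547  0.34191461] [-2.51149803e-05  9.88277061e-01  1.52671049e-01 -1.57648014e-05]
wrist [[346.9806114    0.         317.42840813]
 [  0.         346.9806114  196.26291044]
 [  0.           0.           1.        ]] [[ 3.01728701e-01 -9.53393657e-01  5.71301479e-04]
 [-9.26029799e-01 -2.92925985e-01  2.38040286e-01]
 [-2.26778750e-01 -7.23526286e-02 -9.71255114e-01]] [-0.27590221  0.25971106  0.56701736]
scene [[515.87407311   0.         315.70191949]
 [  0.         515.87407311 200.69205231]
 [  0.           0.           1.        ]] [[-0.6543008  -0.756211   -0.00594956]
 [-0.30833371  0.27394856 -0.91097888]
 [ 0.69052212 -0.59421975 -0.4124101 ]] [0.30818314 0.22929436 1.03034426]
```

View pics/wrist1.png

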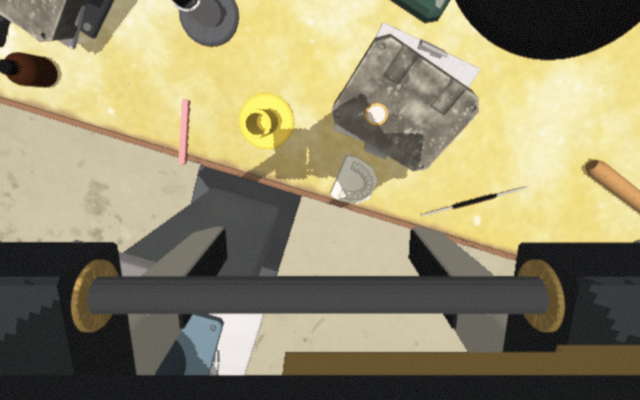

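The wrist view shows table_b at (405,95) with its ring at (376,113), the cast at (352,178), the yellow look-alike at (262,121), and the holder at (208,15). I'll move nearer to the tester.

Request:
step_arm(
  travel=[
    [0.036, -0.035, 0.022],
    [0.036, -0.035, 0.022],
    [0.036, -0.035, 0.022],
    [0.036, -0.035, 0.022],
    [0, 0, 0],
  ],
  turn=[
    [0, 0, 0],
    [0, 0, 0],
    [0, 0, 0],
    [0, 0, 0],
    [0, 0, 0],
  ],
)

```text
clock: 1.82
tool_pos: [0.4833, 0.0106, 0.2511]
ee_rot: [-0.001, 0.988, 0.155, -0.002]
ft_force: [-0.3, -1.1, -0.2]
finger_gap: 0.999
grasp_force: 0.0
```

```bash
python3 - <<'E'
from workcell import bot, eyes
import cv2,pickle,numpy as np
s=bot.get_state(); print(s["clock"],s["tool_pos"],s["ee_rot"])
d={}
c=eyes.camera("wrist"); d["wrist"]=c; print(c["R"],c["t"])
pickle.dump(d,open("c2.pkl","wb"))
w1=pickle.load(open("c1.pkl","rb"))["wrist"]["pixels"][:,:,::-1]
im=np.zeros((600,800,3),np.uint8)
im[:300,:480]=cv2.resize(c["pixels"][:,:,::-1],(480,300))
im[:,480:]=0
a=cv2.resize(w1[20:180,325:490],None,fx=3,fy=3,interpolation=cv2.INTER_CUBIC) # 480x495
im=np.zeros((560,795,3),np.uint8); im[:480,:495]=a; im[:188,495:]=cv2.resize(c["pixels"][:,:,::-1],(300,188))
cv2.imwrite("pics/m2.png",im)
E
```

```text
1.825 [0.48332839 0.01063474 0.25107974] [-0.00108524  0.98794218  0.15480198 -0.00232639]
[[ 0.30587961 -0.95206781 -0.00213342]
 [-0.92359552 -0.2972745   0.24207268]
 [-0.23110382 -0.07207468 -0.97025577]] [-0.13644629  0.41805722  0.51476622]
```

View pics/m2.png

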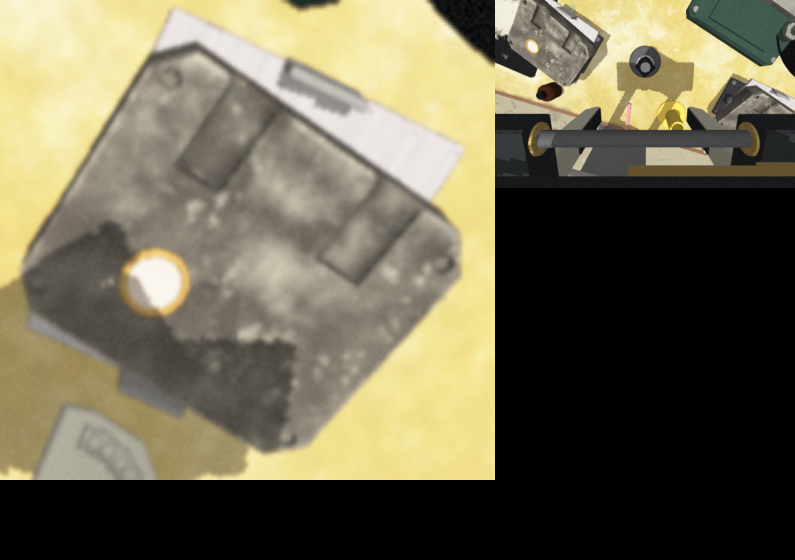

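The ring centre is at about (155,283) in the 3x crop, and the far wedge corners are clear. The tester is at about (320,132) in the new wrist frame. Next I'll enlarge the tester for its turn and fit table_b's pose.

```bash
cat > h.py <<'E'
import numpy as np,pickle
from scipy.optimize import least_squares
from scipy.spatial.transform import Rotation as Ro
def proj(c,X):
    p=np.atleast_2d(X)@c["R"].T+c["t"]; p=p@c["mtx"].T; return p[:,:2]/p[:,2:]
def ray(c,uv,z):
    o=-c["R"].T@c["t"]; v=c["R"].T@np.linalg.inv(c["mtx"])@[*uv,1]; return o+v*(z-o[2])/v[2]
def table(p): # x,y,yaw,tilt
    return Ro.from_euler("ZY",[p[2],-p[3]]).as_matrix(), np.array([p[0],p[1],.045])
def inter(l,m):
    l=np.cross([*l[0],1],[*l[1],1]);m=np.cross([*m[0],1],[*m[1],1]);q=np.cross(l,m);return q[:2]/q[2]
def pts(F,R,N,L,s,o): return np.array([inter(F,L),inter(F,R),inter(N,R),inter(N,L)])/s+o
P=np.array([[.061,.073,.052],[.061,-.073,.052],[-.061,-.073,.052],[-.061,.073,.052],[-.015,.025,.052]])
E
python3 - <<'E'
from h import *
import cv2
w=pickle.load(open("c1.pkl","rb"))["wrist"]; t=pickle.load(open("c0.pkl","rb"))["top"]
a=np.vstack([pts([(200,48),(435,212)],[(460,265),(310,440)],[(35,300),(262,450)],[(155,65),(32,245)],3,[325,20]),np.array([155,283])/3+[325,20]])
b=np.vstack([pts([(150,100),(395,155)],[(427,205),(365,385)],[(85,350),(335,400)],[(112,130),(68,300)],5,[375,140]),np.array([182,289])/5+[375,140]])
def res(p,use=(0,1)):
    M,o=table(p);X=P@M.T+o; wt=np.array([1,1,1,1,3])[:,None]
    return np.concatenate([((proj(c,X)-q)*wt).ravel() for i,(c,q) in enumerate(((w,a),(t,b))) if i in use])
for u in((0,1),(0,),(1,)):
    r=least_squares(res,[.49,-.24,-.2,.2],args=(u,),loss="soft_l1"); print(u,r.x,np.round(res(r.x,u).reshape(-1,2),1).tolist())
    M,o=table(r.x); print("spot",M@P[4]+o)
c=pickle.load(open("c2.pkl","rb"))["wrist"]["pixels"][:,:,::-1]
cv2.imwrite("pics/t2.png",cv2.resize(c[85:185,260:380],None,fx=6,fy=6,interpolation=cv2.INTER_CUBIC))
E
```

```text
(0, 1) [ 0.50589689 -0.24489685 -0.20538263  0.59006695] [[-7.9, 0.3], [13.0, 5.9], [2.5, 3.5], [-3.7, 7.8], [0.6, -2.2], [-1.7, 2.0], [4.0, 1.7], [2.0, 1.9], [-2.7, 0.7], [-2.7, -4.3]]
spot [ 0.47046826 -0.21197965  0.07986073]
(0,) [ 0.50950444 -0.24625172 -0.23771026  0.66645997] [[-6.6, 0.4], [11.9, 10.3], [0.2, 1.2], [-2.9, 2.8], [0.3, -8.2]]
spot [ 0.4726899  -0.21160854  0.07659967]
(1,) [ 0.5057891  -0.24586396 -0.18850069  0.5714083 ] [[-1.5, 2.0], [4.5, 0.4], [3.3, 1.4], [-1.7, 1.3], [-0.1, -4.4]]
spot [ 0.47045582 -0.21367276  0.08062703]
```

View pics/t2.png

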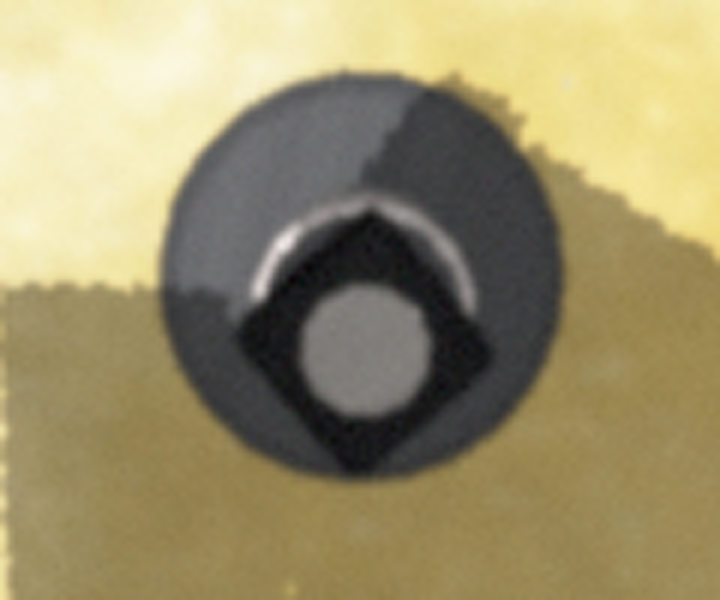

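The tester's button centre is at crop (366,349) and its square corners at (370,210), (495,350), (358,475) and (240,335). I'll compute the grasp pose, and refit the table with the face's half sizes left free.

```bash
python3 - <<'E'
from h import *
c=pickle.load(open("c2.pkl","rb"))["wrist"]
q=np.array([(370,210),(495,350),(358,475),(240,335)])/6+[260,85]
X=np.array([ray(c,u,.141) for u in q]); print(X.round(4)); print("sides",[np.linalg.norm(X[i]-X[i-1]).round(4) for i in range(4)], "ctr",X.mean(0),"button",ray(c,np.array([366,349])/6+[260,85],.144))
fit=np.array([ray(c,np.array([362,275])/6+[260,85],0.008)]);print("foot",fit)
d=X[1]-X[0]+X[2]-X[3]; print("edge ang",np.arctan2(d[1],d[0]))
d=X[2]-X[1]+X[3]-X[0]; print("edge ang",np.arctan2(d[1],d[0]))
from workcell import bot
s=bot.get_state();w=s["ee_rot"];R=Ro.from_quat([*w[1:],w[0]]).as_matrix();print(R.round(4),s["tool_pos"],s["joints"])
w=pickle.load(open("c1.pkl","rb"))["wrist"]; t=pickle.load(open("c0.pkl","rb"))["top"]
a=np.vstack([pts([(200,48),(435,212)],[(460,265),(310,440)],[(35,300),(262,450)],[(155,65),(32,245)],3,[325,20]),np.array([155,283])/3+[325,20]])
b=np.vstack([pts([(150,100),(395,155)],[(427,205),(365,385)],[(85,350),(335,400)],[(112,130),(68,300)],5,[375,140]),np.array([182,289])/5+[375,140]])
print(a.tolist())
# plain two-view triangulation of each point
for u,v in zip(a,b):
    f=lambda X:np.r_[proj(w,X)[0]-u,proj(t,X)[0]-v]
    r=least_squares(f,[.48,-.24,.09]); print(r.x.round(4),r.fun.round(1))
E
```

```text
[[0.5407 0.0269 0.141 ]
 [0.5294 0.0071 0.141 ]
 [0.5096 0.0183 0.141 ]
 [0.5216 0.0374 0.141 ]]
sides [np.float64(0.0218), np.float64(0.0227), np.float64(0.0228), np.float64(0.0225)] ctr [0.52534397 0.02242622 0.141     ] button [0.52497706 0.02230002 0.144     ]
foot [[0.52594167 0.02226507 0.008     ]]
edge ang -2.110738302117772
edge ang 2.631454211465105
[[ 9.524e-01  3.047e-01 -3.400e-03]
 [ 3.047e-01 -9.524e-01  1.000e-04]
 [-3.300e-03 -1.200e-03 -1.000e+00]] [0.48340739 0.00904958 0.25219442] [-2.12046675e-01  1.30045429e-01  1.66036622e+00 -6.31689648e-04
  1.35457507e+00  1.04925969e+00]
[[384.13201114099115, 30.74177231399667], [484.6893622416635, 100.91796627361481], [420.72385161376724, 175.54439533949378], [327.3470746922947, 113.84167931208903], [376.6666666666667, 114.33333333333333]]
[ 0.551  -0.1876  0.096 ] [-0.4  0.1  0.7 -0.5]
[ 0.5223 -0.3291  0.0688] [ 0.   0.2 -0.2 -0.3]
[ 0.4167 -0.2943  0.0579] [ 0.2 -0.1 -0.2  0.2]
[ 0.4511 -0.159   0.0661] [ 0.1  1.8 -1.2 -3.2]
[ 0.4682 -0.2089  0.101 ] [ 0.   0.5 -0.4 -1. ]
```

Request:
step_arm(
  travel=[
    [0, 0, 0],
    [0, 0, 0],
    [0, 0, 0],
    [0, 0, 0],
    [0, 0, 0],
    [0, 0, 0],
    [0, 0, 0],
  ],
  turn=[
    [0, 0, 0.139],
    [0, 0, 0.139],
    [0, 0, 0.139],
    [0, 0, 0.139],
    [0, 0, 0.139],
    [0, 0, 0.138],
    [0, 0, 0],
  ],
  claw=0.6,
)

```text
clock: 2.75
tool_pos: [0.4839, 0.0067, 0.2542]
ee_rot: [0.0, 0.965, -0.261, 0.0]
ft_force: [-0.2, -0.5, 0.4]
finger_gap: 0.6
grasp_force: 0.0
```

```bash
cat >> h.py <<'E'
def go(target, zdir=None, ydir=None):
    from workcell import bot
    s=bot.get_state();w=s["ee_rot"];R=Ro.from_quat([*w[1:],w[0]]).as_matrix()
    print("t",s["clock"],"pos",s["tool_pos"].round(4),"x",R[:,0].round(3),"y",R[:,1].round(3),"z",R[:,2].round(3),"d_tool",(R.T@(np.array(target)-s["tool_pos"])).round(4))
    if zdir is not None:
        T=np.array(zdir); r=np.cross(R[:,2],T); r=r/np.linalg.norm(r)*np.arccos(R[:,2]@T); print("turn tool",(R.T@r).round(4))
    return s,R
E
python3 -c "
from h import *
go([.5253,.0223,.118],[0,0,-1.])"
```

```text
t 2.75 pos [0.4839 0.0067 0.2542] x [ 0.864 -0.503  0.001] y [-0.503 -0.864  0.   ] z [ 0.001 -0.001 -1.   ] d_tool [ 0.0278 -0.0344  0.1362]
turn tool [ 0.0003 -0.001  -0.    ]
```

Request:
step_arm(
  travel=[
    [0.014, -0.017, 0],
    [0.014, -0.017, 0],
    [0, 0, 0.03],
    [0, 0, 0.03],
    [0, 0, 0.03],
    [0, 0, 0.026],
    [0, 0, 0],
    [0, 0, 0],
  ],
  turn=[
    [0, 0, 0],
    [0, 0, 0],
    [0, 0, 0],
    [0, 0, 0],
    [0, 0, 0],
    [0, 0, 0],
    [0, 0, 0],
    [0, 0, 0],
  ],
)

```text
clock: 3.75
tool_pos: [0.526, 0.0232, 0.1388]
ee_rot: [0.0, 0.966, -0.26, 0.001]
ft_force: [0.4, -0.1, -0.4]
finger_gap: 0.599
grasp_force: 0.0
```

```bash
python3 -c "
from h import *
go([.5253,.0223,.118],[0,0,-1.])"
```

```text
t 3.75 pos [0.526  0.0232 0.1388] x [ 0.865 -0.502  0.001] y [-0.502 -0.865 -0.   ] z [ 0.001 -0.    -1.   ] d_tool [-0.0002  0.0011  0.0208]
turn tool [-0.0004 -0.0015 -0.    ]
```

Request:
step_arm(
  travel=[
    [0, 0.001, 0.02],
    [0, 0, 0],
    [0, 0, 0],
    [0, 0, 0],
    [0, 0, 0],
  ],
  turn=[
    [0, 0, 0],
    [0, 0, 0],
    [0, 0, 0],
    [0, 0, 0],
    [0, 0, 0],
  ],
)

```text
clock: 4.38
tool_pos: [0.5252, 0.023, 0.1183]
ee_rot: [-0.0, 0.966, -0.26, 0.001]
ft_force: [-0.4, -0.4, 0.6]
finger_gap: 0.598
grasp_force: 0.0
```

Request:
step_arm(
  travel=[
    [0, 0, 0],
    [0, 0, 0],
    [0, 0, 0],
    [0, 0, 0],
    [0, 0, 0],
    [0, 0, 0],
  ],
  turn=[
    [0, 0, 0],
    [0, 0, 0],
    [0, 0, 0],
    [0, 0, 0],
    [0, 0, 0],
    [0, 0, 0],
  ],
  claw=0,
)

```text
clock: 5.12
tool_pos: [0.5248, 0.023, 0.1176]
ee_rot: [0.0, 0.966, -0.26, -0.0]
ft_force: [-0.8, -0.4, 0.2]
finger_gap: 0.256
grasp_force: 30.0
```

The gap is 24 mm, so the grip is right. The tester origin is about 0.0826 m ahead of the TCP. I'll lift it.

Request:
step_arm(
  travel=[
    [0, 0, -0.02],
    [0, 0, -0.03],
    [0, 0, -0.03],
    [0, 0, -0.03],
    [0, 0, -0.03],
    [0, 0, -0.03],
    [0, 0, -0.01],
    [0, 0, 0],
  ],
  turn=[
    [0, 0, 0],
    [0, 0, 0],
    [0, 0, 0],
    [0, 0, 0],
    [0, 0, 0],
    [0, 0, 0],
    [0, 0, 0],
    [0, 0, 0],
  ],
)

```text
clock: 6.12
tool_pos: [0.5248, 0.0231, 0.2975]
ee_rot: [-0.0, 0.966, -0.26, 0.0]
ft_force: [-0.4, -0.5, -1.9]
finger_gap: 0.257
grasp_force: 30.0
```

```bash
python3 - <<'E'
from h import *
go([.45,-.20,.30])
E
```

```text
t 6.125 pos [0.5248 0.0231 0.2975] x [ 0.865 -0.502  0.   ] y [-0.502 -0.865 -0.   ] z [ 0.  0. -1.] d_tool [ 0.0473  0.2305 -0.0025]
```

Request:
step_arm(
  travel=[
    [0.003, 0.04, 0],
    [0.003, 0.04, 0],
    [0.003, 0.04, 0],
    [0.003, 0.04, 0],
    [0, 0, 0],
    [0, 0, 0],
  ],
  turn=[
    [0, 0, 0],
    [0, 0, 0],
    [0, 0, 0],
    [0, 0, 0],
    [0, 0, 0],
    [0, 0, 0],
  ],
)

```text
clock: 6.88
tool_pos: [0.4546, -0.1208, 0.2966]
ee_rot: [-0.001, 0.965, -0.26, -0.001]
ft_force: [0.3, 0.3, -1.3]
finger_gap: 0.254
grasp_force: 30.0
```

```bash
python3 - <<'E'
from workcell import eyes
import pickle
pickle.dump(eyes.camera("wrist"),open("A.pkl","wb"))
E
```

Request:
step_arm(
  travel=[
    [0.014, 0.044, 0],
    [0.014, 0.044, 0],
    [0.014, 0.044, 0],
    [0.014, 0.044, 0],
    [0, 0, 0],
    [0, 0, 0],
  ],
  turn=[
    [0, 0, 0],
    [0, 0, 0],
    [0, 0, 0],
    [0, 0, 0],
    [0, 0, 0],
    [0, 0, 0],
  ],
)

```text
clock: 7.68
tool_pos: [0.4154, -0.3004, 0.2971]
ee_rot: [-0.001, 0.966, -0.26, -0.0]
ft_force: [-0.3, 0.3, -1.5]
finger_gap: 0.254
grasp_force: 30.0
```

```bash
python3 - <<'E'
from h import *
from workcell import eyes
import cv2
B=eyes.camera("wrist");pickle.dump(B,open("B.pkl","wb"));A=pickle.load(open("A.pkl","rb"))
g=lambda c:c["pixels"][:,:,::-1]
S=eyes.camera("scene");pickle.dump(S,open("S.pkl","wb"))
p=np.array([.495,-.24,.09])
for c in(A,B,S):print(proj(c,p))
im=np.zeros((600,800,3),np.uint8)
for i,c in enumerate((A,B)):
    u,v=np.clip(proj(c,p)[0].astype(int),[100,100],[540,300])
    im[:400,i*400:i*400+400]=cv2.resize(g(c)[v-100:v+100,u-100:u+100],None,fx=2,fy=2,interpolation=cv2.INTER_CUBIC);print("off",u-100,v-100)
u,v=proj(S,p)[0].astype(int)
im[400:,:400]=cv2.resize(g(S)[v-50:v+50,u-100:u+100],None,fx=2,fy=2,interpolation=cv2.INTER_CUBIC);print(u-100,v-50)
cv2.imwrite("pics/ab.png",im)
E
```

```text
[[403.84114071  79.576978  ]]
[[227.3173712  138.44709508]]
[[373.39700187 175.88141395]]
off 303 0
off 127 38
273 125
```

View pics/ab.png

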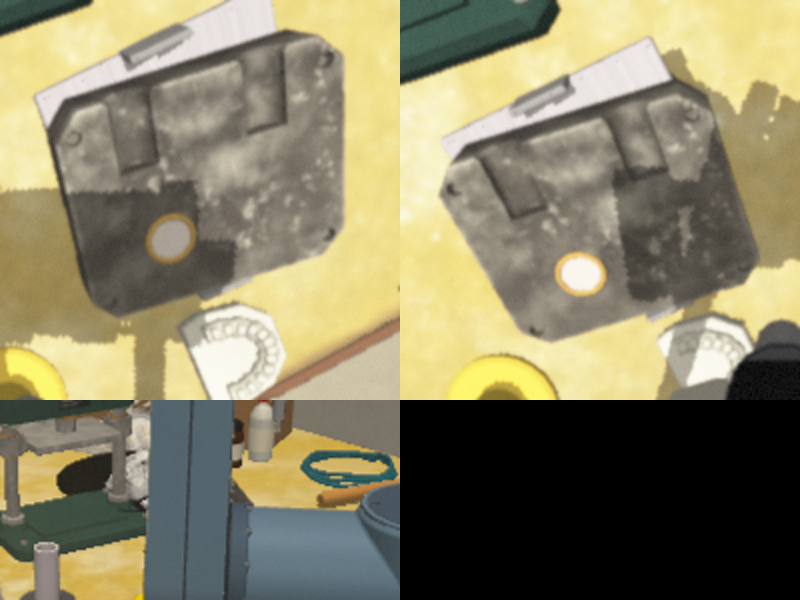

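Both views show table_b with its four small corner pins and the ring clearly, and the cast in front of it. In A's crop the ring is at (171,239) and the pins at (72,138), (325,58), (333,233) and (110,303). In B's crop the ring is at (181,273). I'll fit the pose to these points.

```bash
cat > fit.py <<'E'
from h import *
A=pickle.load(open("A.pkl","rb"));B=pickle.load(open("B.pkl","rb"));W=pickle.load(open("c1.pkl","rb"))["wrist"];T=pickle.load(open("c0.pkl","rb"))["top"]
a=np.array([(72,138),(325,58),(333,233),(110,303),(171,239)])/2+[303,0]
b=np.array([(52,188),(292,113),(342,265),(135,331),(181,273)])/2+[127,38]
n=np.nan
w=np.array([(172,77),(445,263),(288,437),(n,n),(155,283)])/3+[325,20]
t=np.array([(n,n),(n,n),(n,n),(n,n),(182,289)])/5+[375,140]
V=[(A,a),(B,b),(W,w),(T,t)]
for i in range(5):
    vs=V if i<4 else V
    f=lambda X:np.nan_to_num(np.concatenate([proj(c,X)[0]-q[i] for c,q in V]))
    r=least_squares(f,[.48,-.24,.09]); print(r.x.round(4),r.fun.round(1))
def res(p):
    M,o=table(p);X=np.array([[p[4],p[5],.052],[p[4],-p[5],.052],[-p[4],-p[5],.052],[-p[4],p[5],.052],[-.015,.025,.052]])@M.T+o
    return np.nan_to_num(np.concatenate([(proj(c,X)-q).ravel() for c,q in V]))
for off in (0,):
    r=least_squares(res,[.49,-.24,-.2,.2,.05,.06],loss="soft_l1"); M,o=table(r.x)
    cov=np.linalg.inv(r.jac.T@r.jac)*.5
    print(r.x.round(4),np.sqrt(np.diag(cov)).round(4)); print(res(r.x).reshape(4,5,2).round(1).tolist()); print("spot",M@P[4]+o,"n",M[:,2])
E
python3 fit.py
```

```text
[ 0.5336 -0.1886  0.1124] [ 0.5 -0.3  0.1  0.1 -0.6 -0.3  0.   0. ]
[ 0.5065 -0.3038  0.1054] [ 0.3 -0.1  0.1  0.1 -0.4 -0.3  0.   0. ]
[ 0.4295 -0.2835  0.0803] [-0.8 -0.2  0.1  0.5  0.8  0.4  0.   0. ]
[ 0.4551 -0.1687  0.0823] [-0.  -0.1  0.   0.1  0.   0.   0.   0. ]
[ 0.4689 -0.2104  0.0892] [ 0.4 -0.4  0.2  0.3 -0.2  0.2 -0.8 -1. ]
[ 0.4972 -0.2401 -0.2324  0.3342  0.0428  0.059 ] [0.001  0.0004 0.0041 0.0227 0.0005 0.0003]
[[[-0.2, 0.5], [0.8, -0.2], [0.5, 0.9], [0.6, -0.5], [-2.9, -2.7]], [[1.8, 0.1], [-1.0, 0.5], [1.6, 1.5], [1.5, -0.5], [-3.2, -1.8]], [[-1.8, 0.4], [-0.0, -0.5], [0.8, 2.0], [0.0, 0.0], [-0.6, -3.5]], [[0.0, 0.0], [0.0, 0.0], [0.0, 0.0], [0.0, 0.0], [-1.6, -2.7]]]
spot [ 0.47257195 -0.20861924  0.08920412] n [-0.3191569   0.07553434  0.94468695]
```

```bash
cat > tgt.py <<'E'
from h import *
import sys
yaw,th=-.23,.33
n=np.array([-np.sin(th)*np.cos(yaw),-np.sin(th)*np.sin(yaw),np.cos(th)])
S=np.array([.469,-.2104,.0895])
h=float(sys.argv[1])
s,R=go(S+n*(.1006+h),-n)
print(S+n*(.1006+h),n,s["joints"].round(2))
E
python3 tgt.py .04
```

```text
t 7.775 pos [ 0.4155 -0.3001  0.2975] x [ 0.866 -0.5   -0.   ] y [-0.5   -0.866 -0.001] z [ 0.     0.001 -1.   ] d_tool [-0.0421 -0.0911  0.0751]
turn tool [0.095  0.3162 0.    ]
[ 0.42463932 -0.20001324  0.22251355] [-0.31550981  0.07387453  0.94604234] [-0.84  0.16  1.52  0.    1.47  1.25]
```

Request:
step_arm(
  travel=[
    [-0.014, -0.03, 0],
    [-0.014, -0.03, 0],
    [-0.014, -0.031, 0],
    [0, 0, 0],
    [0, 0, 0],
    [0, 0, 0],
    [0, 0, 0],
  ],
  turn=[
    [0, 0, 0],
    [0, 0, 0],
    [0, 0, 0],
    [0.032, 0.106, 0],
    [0.032, 0.106, 0],
    [0.031, 0.104, 0],
    [0, 0, 0],
  ],
)

```text
clock: 8.65
tool_pos: [0.423, -0.1999, 0.2975]
ee_rot: [-0.005, 0.953, -0.256, 0.164]
ft_force: [-0.4, -0.2, -1.0]
finger_gap: 0.255
grasp_force: 30.0
```

```bash
python3 tgt.py .03
```

```text
t 8.65 pos [ 0.423  -0.1999  0.2975] x [ 0.815 -0.49   0.31 ] y [-0.487 -0.868 -0.094] z [ 0.315 -0.075 -0.946] d_tool [-0.0219  0.0063  0.0815]
turn tool [0.001  0.0003 0.    ]
[ 0.42779442 -0.20075199  0.21305313] [-0.31550981  0.07387453  0.94604234] [-0.82 -0.13  1.86  0.2   1.15  1.22]
```

Request:
step_arm(
  travel=[
    [-0.0055, 0.0015, 0.02],
    [-0.0055, 0.0015, 0.02],
    [-0.0055, 0.0015, 0.02],
    [-0.0055, 0.0018, 0.02],
    [0, 0, 0],
    [0, 0, 0],
  ],
  turn=[
    [0, 0, 0],
    [0, 0, 0],
    [0, 0, 0],
    [0, 0, 0],
    [0, 0, 0],
    [0, 0, 0],
  ],
)

```text
clock: 9.4
tool_pos: [0.4293, -0.2027, 0.2154]
ee_rot: [-0.005, 0.953, -0.256, 0.164]
ft_force: [-0.0, -0.5, -1.4]
finger_gap: 0.26
grasp_force: 30.0
```

```bash
python3 tgt.py .015; python3 - <<'E'
from h import *
from workcell import bot,eyes
import cv2
F=[]
for i in range(6):
    c=eyes.camera(["top","wrist","scene"][i%3]); F.append(bot.get_state()["ft_force"])
    if i<3: pickle.dump(c,open(f"D{i}.pkl","wb"))
F=np.array(F);print(F.round(2),F.mean(0))
g=lambda i:pickle.load(open(f"D{i}.pkl","rb"))["pixels"][:,:,::-1]
im=np.zeros((600,800,3),np.uint8)
im[:400,:400]=cv2.resize(g(0)[140:240,360:460],(400,400),interpolation=cv2.INTER_CUBIC)
im[:250,400:]=cv2.resize(g(1),(400,250))
im[250:450,400:]=cv2.resize(g(2)[125:225,273:473],(400,200))
cv2.imwrite("pics/d.png",im)
E
```

```text
t 9.4 pos [ 0.4293 -0.2027  0.2154] x [ 0.815 -0.489  0.311] y [-0.486 -0.869 -0.093] z [ 0.315 -0.075 -0.946] d_tool [-0.0029 -0.0008  0.0166]
turn tool [ 0.0013 -0.0005 -0.    ]
[ 0.43252707 -0.2018601   0.19886249] [-0.31550981  0.07387453  0.94604234] [-0.81 -0.05  1.99  0.22  0.93  1.17]
[[-0.19  0.4  -0.56]
 [ 0.07  0.05 -0.87]
 [ 0.24 -0.65 -1.12]
 [-0.27  0.04 -1.5 ]
 [ 0.99 -0.13 -0.9 ]
 [ 0.26 -0.29 -1.25]] [ 0.18179331 -0.09717593 -1.0329822 ]
```

View pics/d.png

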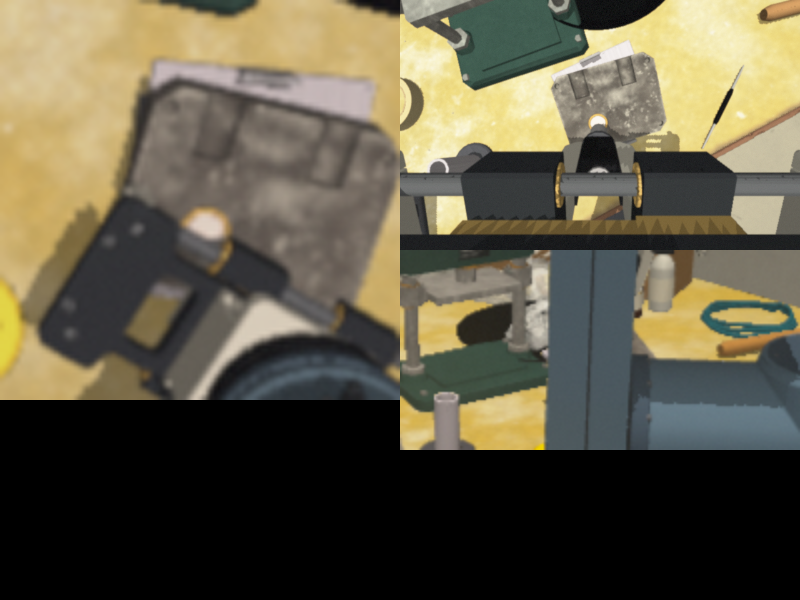

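The wrist view shows the ring directly ahead of the tester's end, and in the top view the tester is over the ring. I'll correct sideways and go to just above contact.

Request:
step_arm(
  travel=[
    [-0.0015, -0.0004, 0.009],
    [-0.0014, -0.0004, 0.009],
    [0, 0, 0.008],
    [0, 0, 0],
    [0, 0, 0],
    [0, 0, 0],
  ],
  turn=[
    [0, 0, 0],
    [0, 0, 0],
    [0, 0, 0],
    [0, 0, 0],
    [0, 0, 0],
    [0, 0, 0],
  ],
)

```text
clock: 10.45
tool_pos: [0.4348, -0.2025, 0.1894]
ee_rot: [-0.005, 0.952, -0.257, 0.164]
ft_force: [-0.6, 0.1, -1.1]
finger_gap: 0.253
grasp_force: 30.0
```

```bash
cat > f.py <<'E'
from h import *
from workcell import bot,eyes
F=[]
for i in range(10):
    w=eyes.camera("wrist"); F.append(bot.get_state()["ft_force"])
pickle.dump(w,open("w.pkl","wb"))
n=np.array([-.3155,.0739,.946]);F=np.array(F);print("F.n",((F-[.18,-.1,-1.03])@n).mean().round(2),F.mean(0).round(2))
E
python3 f.py; python3 tgt.py 0
```

```text
F.n -0.11 [-0.07 -0.08 -1.23]
t 10.95 pos [ 0.4347 -0.2024  0.1892] x [ 0.814 -0.49   0.31 ] y [-0.487 -0.868 -0.093] z [ 0.315 -0.075 -0.946] d_tool [ 0.001  -0.0003  0.0051]
turn tool [ 0.0013 -0.0004  0.    ]
[ 0.43725971 -0.20296822  0.18467186] [-0.31550981  0.07387453  0.94604234] [-0.8  -0.01  2.03  0.23  0.86  1.17]
```

Not touching yet; the estimate is 5 mm to contact. I'll go 8 mm.

Request:
step_arm(
  travel=[
    [0.0005, 0, 0.002],
    [0.0005, 0, 0.002],
    [0, 0, 0.002],
    [0, 0, 0.002],
    [0, 0, 0],
    [0, 0, 0],
    [0, 0, 0],
  ],
  turn=[
    [0, 0, 0],
    [0, 0, 0],
    [0, 0, 0],
    [0, 0, 0],
    [0, 0, 0],
    [0, 0, 0],
    [0, 0, 0],
  ],
)

```text
clock: 11.82
tool_pos: [0.438, -0.2035, 0.1819]
ee_rot: [-0.005, 0.952, -0.257, 0.164]
ft_force: [-0.5, 0.8, -0.4]
finger_gap: 0.254
grasp_force: 30.0
```

```bash
python3 f.py; python3 tgt.py -.006
```

```text
F.n 0.96 [-0.55  0.42 -0.3 ]
t 12.325 pos [ 0.438  -0.2035  0.1819] x [ 0.814 -0.49   0.31 ] y [-0.487 -0.868 -0.093] z [ 0.315 -0.075 -0.946] d_tool [-0.     -0.0004  0.0031]
turn tool [ 0.0013 -0.0004  0.    ]
[ 0.43915277 -0.20341147  0.17899561] [-0.31550981  0.07387453  0.94604234] [-0.8   0.01  2.03  0.23  0.84  1.17]
```

About 1 N, so roughly 1.5 mm in. I'll go 4 mm further.

Request:
step_arm(
  travel=[
    [0, 0, 0.001],
    [0, 0, 0.001],
    [0, 0, 0.001],
    [0, 0, 0.001],
    [0, 0, 0],
    [0, 0, 0],
  ],
  turn=[
    [0, 0, 0],
    [0, 0, 0],
    [0, 0, 0],
    [0, 0, 0],
    [0, 0, 0],
    [0, 0, 0],
  ],
)

```text
clock: 13.08
tool_pos: [0.4393, -0.2038, 0.1782]
ee_rot: [-0.005, 0.952, -0.257, 0.164]
ft_force: [-0.8, 0.6, 2.6]
finger_gap: 0.256
grasp_force: 30.0
```

```bash
python3 f.py; python3 tgt.py -.006;  python3 - <<'E'
from h import *
import cv2
w=pickle.load(open("w.pkl","rb"))["pixels"][:,:,::-1]
cv2.imwrite("pics/w.png",cv2.resize(w[150:250,240:400],None,fx=5,fy=5,interpolation=cv2.INTER_CUBIC))
E
```

```text
F.n 3.69 [-1.95  0.24  2.13]
t 13.575 pos [ 0.4393 -0.2038  0.1781] x [ 0.814 -0.49   0.31 ] y [-0.487 -0.868 -0.093] z [ 0.315 -0.075 -0.946] d_tool [-0.0001 -0.0004 -0.0009]
turn tool [ 0.0013 -0.0004 -0.    ]
[ 0.43915277 -0.20341147  0.17899561] [-0.31550981  0.07387453  0.94604234] [-0.79  0.01  2.03  0.24  0.83  1.17]
```

View pics/w.png

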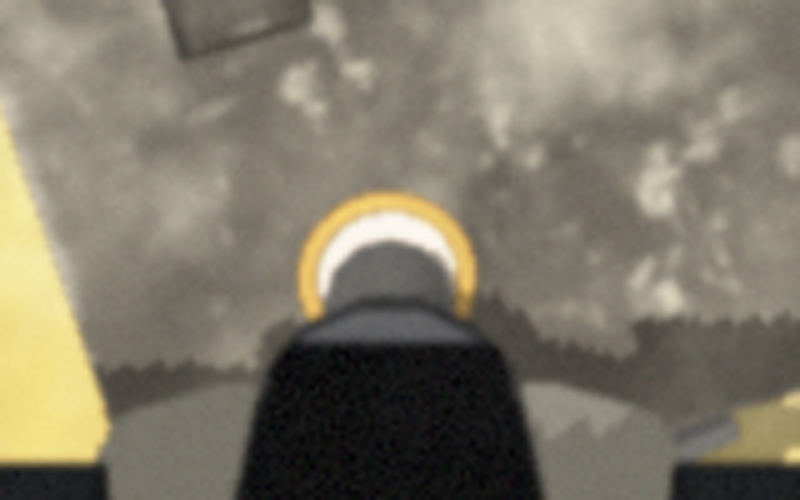

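The ring surrounds the barrel evenly left to right, with its centre at crop (388,~278). I'll check the predicted tip against it.

```bash
python3 - <<'E'
from h import *
from workcell import bot
w=pickle.load(open("w.pkl","rb"))
s=bot.get_state();q=s["ee_rot"];R=Ro.from_quat([*q[1:],q[0]]).as_matrix()
yaw=-.23;cx=lambda u:((u-[240,150])*5).round(0)
tip=s["tool_pos"]+R[:,2]*(.0826+.018-.0053)
print("tip",tip,cx(proj(w,tip)))
a=np.linspace(0,2*np.pi,73)
X=tip+(np.cos(a)[:,None]*R[:,0]+np.sin(a)[:,None]*R[:,1])*.010-R[:,2]*.002
p=cx(proj(w,X));print("ring d20 about tip: x",p[:,0].min(),p[:,0].max(),"y",p[:,1].min(),p[:,1].max())
E
```

```text
tip [ 0.46936256 -0.21098885  0.0879604 ] [[394. 272.]]
ring d20 about tip: x 324.0 463.0 y 208.0 342.0
```

The predicted 20 mm circle (x 324–463, top 208) matches the seen ring (318–458, top ~210) to under 1 mm, so I'll hand in.

```bash
python3 -c "
from workcell import bot
print(bot.job_done())"
```

```text
the job is handed in; nothing more can be done
None
```

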